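Start up the polishing bench

ROBOT

A 7-joint arm with a two-finger parallel gripper is mounted at the origin on the work surface. World frame = base frame: x ahead of the robot, y to its left, z up, the work surface at z = 0. Lengths are in m, angles in rad, forces in N, time in s.
With the tool pointing down it reaches from about 0.425 to 0.925 m from the base axis. Payload 6.8 kg.
Tool frame: the origin (TCP) lies midway between the tips of the shut fingers; the grasp point (between the pads) lies 19 mm behind it; x points along the fingers, y is the direction in which the jaws open and shut, and the axes are right-handed (so a half turn about x gives the same grasp; the last joint's range is limited). The gripper opens to 85 mm and grips with 20 to 120 N. Pads are 22 mm wide; open, the fingers measure 114 mm over their backs; the gripper's body (76 mm by 85 mm) begins 54 mm behind the grasp point. The pads swing forward as they close: fully open they stand 13 mm farther back than shut.
Start: joints at [-1.233, 0.477, 0.022, 1.555, -0.011, 1.109, -0.083], TCP at [0.291, 0.609, 0.231] pointing down, gripper open.
Joint ranges: [-2.96, 2.96], [-0.34, 2.1], [-1.41, 1.46], [0.24, 2.44], [-1.37, 4.51], [0.17, 1.92], [-2.96, 2.96]. Speed limits (rad/s): [2.39, 2.39, 3.14, 3.14, 3.14, 3.14, 3.14].

INTERFACE

Orientations are given as a rotation vector (axis times angle).
In Python, from bench import r, viewer, nets gives the robot as it stands.
- The arm moves only by the shell command python3 -m pendant 'ROWS' [FORCE]. ROWS is JSON, one flat list of numbers, 5 for each row, row after row: the finger opening in mm, from 0 to 85.4, then the shift along the tool's x, y, z in mm, then the turn about the tool's x in rad. A call has 1 to 20 rows; each row shifts and turns the commanded pose from where the row before left it, along the tool's axes as they then stand; what a row does not reach is not made up. A row lasts 1/8 s, in which the tool goes at most 62.5 mm and 10.7 degrees, less where a joint would pass 70% of its speed; a pose out of reach is approached as far as the arm can. A call with a gripper value outside its range is refused whole. The fingers move at their own pace and stop on an object; FORCE is the grip in N (left out, the last holds). Time passes only in rows, so rows that do not move let the fingers close. It gives the time, the measured TCP pose, the force and the opening at its end, in the units of the state.
- r.get_obs(): the state, without advancing time (a new reading comes with each control period).
- viewer.grab_frame(name): name is "side" or "top" or "wrist"; returns (picture, depth): 400x640x3 uint8, red, green, blue; 400x640 float32, m along the optical axis (not along the pixel's ray), 0 where there is no reading.
- viewer.calibration(name): a dict with "mtx" (3x3 intrinsics, pixels), "distortion" ([k1, k2, p1, p2, k3] as OpenCV has them; the pictures are not rectified), "world_to_cam" (4x4, takes a point from world to camera coordinates). Camera axes: x right, y up, looking along -z (the intrinsics and any distortion apply to the point x, -y, -z); pixel columns grow to the right and rows downward; lengths in m; the calibration is good to about 2 mm. A picture is of the moment at which its call begins: read the wrist's pose just before it. calibration takes no time and is no camera call; for the wrist camera it gives the pose at the moment of the call.
- r.hand_in(): hands the job in, once; it reports no verdict.
Trained networks look in the newest picture that a camera, given by its name, has taken for a name from the list of things; names that differ only in an ending like _2 or _b are one class to them, and where a whole thing is asked for, a point or a joint stands for the part that bears it (a point fixed in the world has none). Each returns a list of dicts, best first, with "score" (0 to 1); they miss things now and then, are a little off and sometimes report something else, mostly with a low value. They report only what shows in the picture. A call takes as long as a camera call.
- nets.look_for(name, camera): "location" ([x, y, z] in m, in world coordinates, good to about 4 mm: the middle of the surface that is visible of it).
- nets.silhouettes(name, camera): "mask" (400x640 bool, what is visible of it).
The state is a dict: "clock": time; "joints": joint angles; "qvel": joint speeds; "tau": joint torques, N m; "tcp_pos": TCP position; "orientation": TCP orientation; "contact_force": force on the tool from outside, world axes, zero at the start; "moment": the same for the moment, N m; "grip_width": finger opening in m.
Only numpy, scipy, OpenCV 4.12 (cv2) and the standard library are available. Lean on these libraries where they do the work, as an engineer would, in place of code of your own. Each camera call takes 0.05 s, during which the arm holds its last target. There are 200 camera calls.

TASK

Bring the polishing bench up for work with the closed fingertips: on the switch board turn on the wide main switch, then the narrow extractor switch next to it, and then press the flat start button on the polisher's sloping control box fully in, hold it for a moment and let it spring back. Leave the lamp switch off, do not press the mushroom stop, and do not move or pick up any of the brassware or the bar of compound.

Things in the scene. Friction and masses are not known exactly. Their poses are not given: they have to be found in the camera images.
- board: Switch board: grey box and cover plate, face up, screwed to the bench, 110 (x) x 250 (y) x 48 mm high. Origin: centre of its underside; z up, +x away from the robot (yaw within 20 degrees), +y to the robot's left. On its centre line, from +y to -y: wide main switch (y = +85 mm), narrow extractor switch (+25), narrow lamp switch (-35), three-pin outlet (-88). Conduit elbow at the far side.
- main_switch (a joint): Main switch: white rocker 45 mm wide (y), 43 mm long (x), pivoting across its middle, the only wide one. 0 rad = off (far half in, near half up), 0.36 rad = on (near half in, almost level). It snaps: pressed down on the near half (3 to 5 N) it goes over past 0.18 rad and stays. The near half's outer end stands about 12 mm above the cover plate when off, 5 mm when on.
- main_switch_press (a point): Where a finger switches the main switch on: middle of the top face of its near half (the half towards the robot), 14 mm from the pivot line; about 10 mm above the cover plate when off, sinking 5 mm straight down when switched on. It moves with the rocker.
- extractor_switch (a joint): Dust extractor's switch: white rocker, 23.5 mm wide (y) and 43 mm long (x), the narrow rocker next to the main switch. Values, heights, snap and force as for the main switch: 0 rad off, 0.36 rad on.
- extractor_switch_press (a point): Where a finger switches the extractor on: middle of the top face of the near half of its rocker, 14 mm from the pivot line; sinks 5 mm when switched on.
- lamp_switch (a joint): Lamp switch: narrow rocker like the extractor's, on the other side of it, next to the three-pin outlet. To stay off (0 rad).
- station: Polisher's control box: grey sheet steel, screwed to the bench, 140 (x) x 132 (y) mm. Its top panel slopes down towards the robot at 15 degrees: 50 mm high at the near edge, 88 mm at the far edge. Origin: centre of its underside; z up, +x away from the robot (yaw within 20 degrees), +y to the robot's left. Start button left, mushroom stop right, small pilot lens above, conduit elbow behind.
- start_button (a joint): Travel of the start button, square into the sloping panel: 0 = out, 0.005 m = fully in. Spring return: 2 N to begin, 6 N fully in.
- start_button_top (a point): Centre of the top of the start button: flat black round cap of 30 mm diameter, standing 14 mm above the panel (9 mm above its steel collar, which is 39 mm wide). Its own z axis points square out of the panel (up and towards the robot, 15 degrees from vertical). It moves with the button.
- stop_button (a joint): Travel of the stop button: 0 = out, 0.006 m = fully in. Not to be pressed.
- stop_button_top (a point): Crown of the stop button: domed black mushroom head of 40 mm diameter, standing 26 mm above the panel, 64 mm to the right (-y of the box) of the start button.
- candlestick: Loose brass candlestick, 140 mm tall, round foot of 74 mm diameter, stands behind the control box. Origin: centre of its underside.
- bell: Loose brass hand bell, 106 mm tall, 66 mm across its mouth, standing mouth down behind the switch board. Origin: centre of its underside.
- compound: Loose reddish-brown bar of polishing compound, 45 x 120 x 34 mm, lies in front of the switch board. Origin: centre of its underside.
- bowl: Loose small brass bowl, 84 mm across the rim, 40 mm high, stands in front of the control box. Origin: centre of its underside.

How it is judged:
On the way, in this order (a step that is already met when the one before it is completed fails the run):
1. the main switch is on, the extractor still off and the start button out (value of joint main_switch above 0.3 rad and value of joint extractor_switch below 0.1 rad and value of joint start_button below 0.0015 m), for 0.1 s.
2. the extractor switch is on too, the start button still out (value of joint each of main_switch, extractor_switch above 0.3 rad and value of joint start_button below 0.0015 m), for 0.1 s.
3. the start button is pressed fully in by the fingers with both switches on (value of joint each of main_switch, extractor_switch above 0.3 rad and value of joint start_button above 0.004 m and contact force between the fingers and start_button above 1 N), for 0.1 s.
At the end, for the whole second after the job is handed in: Main and extractor switches are on (each beyond 0.3 of 0.36 rad), the lamp switch is off (under 0.06 rad), start and stop buttons are out (within 1 mm), and the candlestick, bell, bowl and compound bar are within 15 mm of where they stood, candlestick and bell upright (value of joint each of main_switch, extractor_switch above 0.3 rad and value of joint lamp_switch below 0.06 rad and value of joint each of start_button, stop_button below 0.001 m and distance of each of candlestick, bell, compound, bowl from where it was at the start of the episode below 0.015 m and angle between each of candlestick, bell's own z axis and vertical below 0.2 rad); the robot touches nothing.
It fails at once if the extractor switch is turned on while the main switch is off (value of joint extractor_switch above 0.18 rad and value of joint main_switch below 0.18 rad).
It fails at once if the start button is pressed before both switches are on (value of joint start_button above 0.0025 m and value of joint any of main_switch, extractor_switch below 0.18 rad).
It fails at once if the lamp switch is turned on (value of joint lamp_switch above 0.18 rad).
It fails at once if the mushroom stop is pressed (value of joint stop_button above 0.0025 m).
It fails at once if brassware or compound is moved, lifted or knocked over (distance of any of candlestick, bell, compound, bowl from where it was at the start of the episode above 0.015 m or angle between any of candlestick, bell's own z axis and vertical above 0.3 rad).
It also fails if it takes over 43 s, if anything falls off the work surface, if the arm or the gripper's body presses on something with over 40 N, if the wrist force passes 120 N, or if a joint passes its speed limit or range.

## Working session

There is one attempt and no reset: what is moved stays moved. The work goes in short steps, Python scripts to look and compute and a shell command to move; the robot and the scene stay as the last step left them, time stands still between calls to the robot, and variables do not carry over. Pictures are saved under pics/ and viewed, about 8 in all and at most 12, crops included, and the job is handed in when it is done.

```bash
mkdir -p pics; cat > h.py <<'E'
import numpy as np, cv2
from scipy.spatial.transform import Rotation as R
from bench import r, viewer, nets
def cloud(name, d, cal=None):
    c=cal or viewer.calibration(name); K=np.array(c["mtx"]); D=np.array(c["distortion"],float)
    v,u=np.mgrid[0:400,0:640]
    p=cv2.undistortPoints(np.stack([u,v],-1).reshape(-1,1,2).astype(np.float64),K,D).reshape(400,640,2)
    P=np.stack([p[...,0]*d,-p[...,1]*d,-d],-1)
    T=np.linalg.inv(np.array(c["world_to_cam"]))
    return P@T[:3,:3].T+T[:3,3]
def proj(name,X):
    c=viewer.calibration(name); T=np.array(c["world_to_cam"]); q=np.atleast_2d(X)@T[:3,:3].T+T[:3,3]
    q=q*[1,-1,-1]
    return cv2.projectPoints(q,np.zeros(3),np.zeros(3),np.array(c["mtx"]),np.array(c["distortion"],float))[0].reshape(-1,2)
E
python3 - <<'E'
from h import *
o=r.get_obs(); print(o["clock"],o["tcp_pos"],R.from_rotvec(o["orientation"]).as_matrix().round(3))
for n in ["top","side"]:
    im,d=viewer.grab_frame(n); cv2.imwrite(f"pics/{n}0.png",im[...,::-1]); np.savez(f"{n}0.npz",im=im,d=d)
    for k in ["board","main_switch","main_switch_press","extractor_switch_press","lamp_switch","station","start_button_top","stop_button_top","candlestick","bell","compound","bowl"]:
        for x in nets.look_for(k,n)[:2]: print(n,k,np.round(x["location"],4),round(x["score"],2))
print(r.get_obs()["clock"])
E
```

```text
0.0 [0.29080415 0.6084779  0.23033788] [[-0.001  0.431  0.902]
 [-0.002  0.902 -0.431]
 [-1.    -0.002  0.   ]]
top board [0.6104 0.1716 0.0466] 0.71
top main_switch [0.6344 0.2485 0.0519] 0.63
top extractor_switch_press [0.6195 0.1904 0.0537] 0.75
top lamp_switch [0.6054 0.1303 0.0567] 0.64
top lamp_switch [0.6108 0.1679 0.0481] 0.19
top station [ 0.5769 -0.1576  0.0762] 0.61
top stop_button_top [ 0.564  -0.1909  0.0898] 0.74
top stop_button_top [0.6319 0.2484 0.0527] 0.72
top candlestick [ 0.7423 -0.1485  0.0171] 0.62
top bell [0.7496 0.1457 0.0308] 0.73
top bell [ 0.7424 -0.1463  0.0162] 0.42
top compound [0.5017 0.2275 0.0348] 0.89
top bowl [ 0.4385 -0.2019  0.0146] 0.95
side board [0.6092 0.1282 0.0479] 0.81
side main_switch [0.631  0.2504 0.0536] 0.74
side main_switch [ 0.5715 -0.2005  0.091 ] 0.42
side main_switch_press [0.6314 0.2416 0.0563] 0.48
side main_switch_press [ 0.5642 -0.134   0.0797] 0.48
side extractor_switch_press [0.6178 0.1843 0.05  ] 0.54
side lamp_switch [0.5988 0.1334 0.0533] 0.59
side lamp_switch [ 0.5615 -0.1333  0.083 ] 0.27
side station [ 0.5816 -0.2012  0.0619] 0.67
side start_button_top [ 0.562  -0.1327  0.0802] 0.63
side start_button_top [0.7556 0.1414 0.0279] 0.51
side stop_button_top [ 0.5713 -0.2031  0.089 ] 0.79
side candlestick [ 0.7488 -0.1627  0.023 ] 0.9
side bell [0.7559 0.1442 0.0269] 0.97
side compound [0.5053 0.2155 0.0338] 0.8
side bowl [0.5972 0.1309 0.055 ] 0.71
side bowl [ 0.4353 -0.1792  0.0202] 0.67
1.3
```

View pics/top0.png

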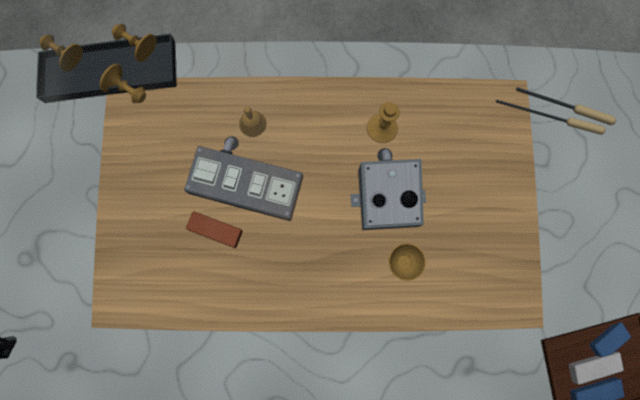

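View pics/side0.png

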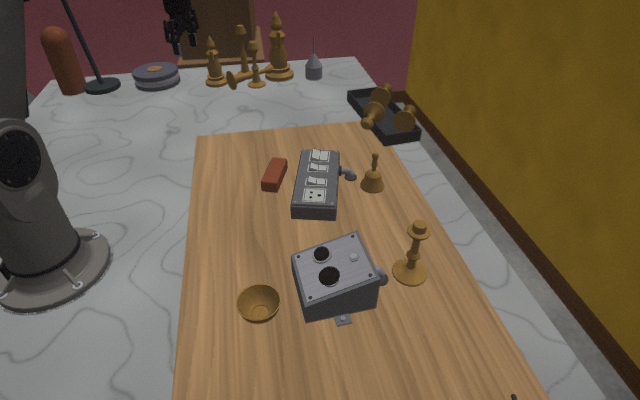

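Top view: board at about (245,182) with the wide main switch left at (205,170), extractor (231,178), lamp (257,185). The station is at (391,194), with start at (379,200) and the stop at (409,199). The side view agrees. Next I fit the poses from depth.

```bash
cat > fit.py <<'E'
from h import *
def fit(n,im,d,cal=None):
    W=cloud(n,d,cal); ok=d>0
    z=W[...,2]
    b=ok&(abs(z-.048)<.006)&(abs(W[...,0]-.61)<.12)&(abs(W[...,1]-.18)<.17)
    b=cv2.morphologyEx(b.astype(np.uint8),cv2.MORPH_OPEN,np.ones((5,5)))
    k,l,s,_=cv2.connectedComponentsWithStats(b); b=l==1+np.argmax(s[1:,4])
    rc=cv2.minAreaRect((W[b][:,:2]*1000).astype(np.float32)); print(n,"board rect",rc,"z",np.median(z[b]))
    p=ok&(abs(W[...,0]-.58)<.11)&(abs(W[...,1]+.165)<.12)&(z>.045)&(z<.12)
    P=W[p]
    best=None; rng=np.random.default_rng(0)
    for _ in range(300):
        q=P[rng.choice(len(P),3,False)]; m=np.cross(q[1]-q[0],q[2]-q[0]); L=np.linalg.norm(m)
        if L<1e-6: continue
        m/=L; m*=np.sign(m[2]); 
        if m[2]<.9: continue
        i=abs((P-q[0])@m)<.003
        if best is None or i.sum()>best.sum(): best=i
    Q=P[best]; c=Q.mean(0); m=np.linalg.svd(Q-c)[2][2]; m*=np.sign(m[2])
    rc=cv2.minAreaRect((Q[:,:2]*1000).astype(np.float32))
    print("panel n",m.round(4),"tilt",np.degrees(np.arccos(m[2])),"yaw",np.degrees(np.arctan2(-m[1],-m[0])),"rect",rc,len(Q))
    return W,m,c
E
python3 - <<'E'
from fit import *
for n in ["top","side"]:
    f=np.load(n+"0.npz"); W,m,c=fit(n,f["im"],f["d"])
    for k in ["start_button_top","stop_button_top"]:
        pass
    # dark discs on panel
    g=f["im"].max(-1); h=(W-c)@m
    k_=(f["d"]>0)&(h>.006)&(h<.035)&(abs(W[...,0]-.57)<.07)&(abs(W[...,1]+.165)<.08)
    kk,l,s,ce=cv2.connectedComponentsWithStats(k_.astype(np.uint8))
    for i in range(1,kk):
        if s[i,4]>30: print(n,"blob",ce[i].round(1),s[i,4],W[l==i].mean(0).round(4),"h",np.percentile(h[l==i],[50,95]).round(4))
E
```

```text
top board rect ((612.486083984375, 169.34619140625), (247.6964111328125, 106.23452758789062), 74.91040802001953) z 0.04864776726925368
panel n [-0.2583 -0.0179  0.9659] tilt 15.006510242441552 yaw 3.971059482225998 rect ((581.5584716796875, -161.33883666992188), (141.27264404296875, 131.76988220214844), 3.3665902614593506) 2870
top blob [408.4 198.7] 262 [ 0.566  -0.1922  0.0887] h [0.0227 0.0266]
top blob [378.7 199.9] 154 [ 0.5648 -0.1296  0.0789] h [0.0119 0.0157]
side board rect ((612.3126831054688, 167.13087463378906), (248.2046661376953, 106.17221069335938), 75.10270690917969) z 0.04875846411709195
panel n [-0.2581 -0.0195  0.9659] tilt 15.003423399331782 yaw 4.329970042836654 rect ((581.6636352539062, -164.0584716796875), (140.6361083984375, 134.71231079101562), 3.2484242916107178) 3507
side blob [320.9 252.6] 164 [ 0.5645 -0.135   0.079 ] h [0.0119 0.0139]
side blob [328.8 275.4] 314 [ 0.5661 -0.2013  0.0884] h [0.0221 0.0256]
```

```bash
python3 -m pendant '[0,0,0,0,-0.183, 0,0,-25.7,41.1,0, 0,0,-25.7,41.1,0, 0,0,-25.7,41.1,0, 0,0,-25.7,41.1,0, 0,0,-25.7,41.1,0, 0,0,-25.7,41.1,0, 0,0,-25.7,41.1,0, 0,0,-25.7,41.1,0, 0,0,-25.7,41.1,0, 0,0,-25.7,41.1,0, 0,30,0,0,0, 0,30,0,0,0, 0,20,0,0,0, 0,0,0,0,0, 0,0,0,0,0]'
python3 - <<'E'
from h import *
o=r.get_obs(); M=R.from_rotvec(o["orientation"]).as_matrix(); print(o["clock"],o["tcp_pos"],M.round(3),o["contact_force"],o["grip_width"])
im,d=viewer.grab_frame("wrist"); W=cloud("wrist",d)
Bo=np.array([.6124,.1685,.048]); bx=np.array([.9659,-.2588,0]); by=np.array([.2588,.9659,0])
pts=[Bo-bx*.0135+by*y+[0,0,.01] for y in (.085,.025,-.035)]+[Bo+sx*bx*.055+sy*by*.125 for sx in(-1,1) for sy in (-1,1)]
a=im.copy()
for p in proj("wrist",np.array(pts)): cv2.circle(a,tuple(int(v) for v in p),3,(255,0,0),-1) if abs(p).max()<2000 else 0
print(proj("wrist",np.array(pts)).round(0).tolist())
cv2.imwrite("pics/w1.png",a[...,::-1])
im,d=viewer.grab_frame("side"); cv2.imwrite("pics/s1.png",cv2.resize(im[110:260,160:420],None,fx=3,fy=3)[...,::-1])
E
```

```text
clock: 3.3
tcp_pos: [0.6219, 0.2545, 0.1525]
orientation: [0.207, 1.559, -0.205]
contact_force: [-0.7, -0.4, -0.6]
grip_width: 0.0003
3.3 [0.62186691 0.25452995 0.15246716] [[ 0.002  0.26   0.966]
 [ 0.001  0.966 -0.26 ]
 [-1.     0.001  0.001]] [-0.6864849  -0.37101214 -0.62866803] 0.00031306019573317613
[[316.0, 201.0], [240.0, 202.0], [166.0, 202.0], [57.0, 150.0], [367.0, 147.0], [87.0, 270.0], [361.0, 271.0]]
```

View pics/w1.png

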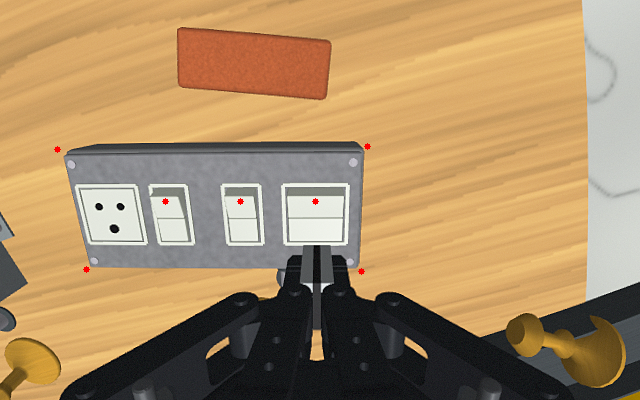

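View pics/s1.png

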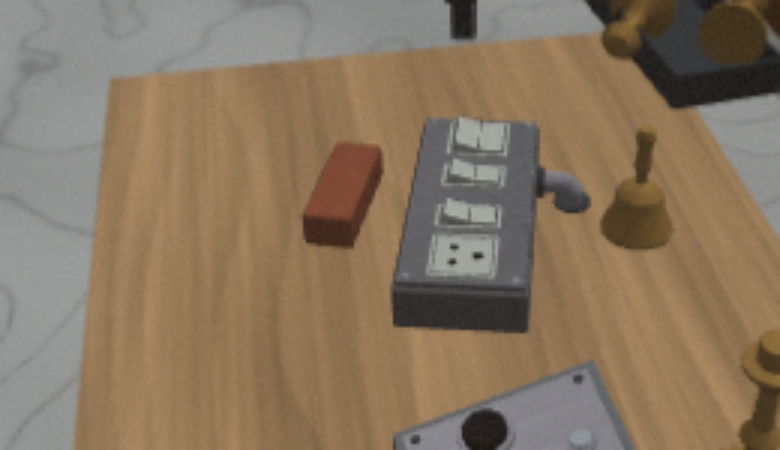

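The wrist view shows all three rockers off, with the predicted press points at (316,201), (240,202) and (166,202), on the near halves. I'll check the height profile across the rockers before pressing.

```bash
python3 - <<'E'
from h import *
o=r.get_obs(); print(o["tcp_pos"])
im,d=viewer.grab_frame("wrist"); W=cloud("wrist",d); ok=d>0
Bo=np.array([.6124,.1685,0]); bx=np.array([.9659,-.2588,0]); by=np.array([.2588,.9659,0])
X=(W-Bo)@bx*1000; Y=(W-Bo)@by*1000; Z=W[...,2]*1000
for y in (85,25,-35):
    print(y,[(x,round(float(np.median(Z[m])),1)) if (m:=ok&(abs(X-x)<1.2)&(abs(Y-y)<5)).sum() else (x,None) for x in range(-33,34,3)])
w=ok&(im.min(-1)>190)&(abs(X)<40)&(abs(Y)<130)&(Z>44)&(Z<75)
k,l,s,c=cv2.connectedComponentsWithStats(w.astype(np.uint8))
for i in range(1,k):
    if s[i,4]>150: q=l==i; print(s[i],"X",np.percentile(X[q],[1,99]).round(1),"Y",np.percentile(Y[q],[1,99]).round(1))
e=ok&(Z>44)&(Z<52)&(abs(X)<80)&(Y<60)&(Y>-100)
print("plate X",np.percentile(X[e],[.5,99.5]))
E
```

```text
[0.62201904 0.25455473 0.15281937]
85 [(-33, 47.0), (-30, 220.6), (-27, 220.3), (-24, 219.9), (-21, 200.8), (-18, 189.6), (-15, 189.8), (-12, 189.9), (-9, 197.2), (-6, 200.5), (-3, 189.3), (0, 53.5), (3, 52.7), (6, 52.6), (9, 52.6), (12, 52.5), (15, 52.2), (18, 51.9), (21, 51.6), (24, 50.6), (27, 48.9), (30, None), (33, None)]
25 [(-33, 47.2), (-30, 46.9), (-27, 239.1), (-24, 236.3), (-21, 52.6), (-18, 59.0), (-15, 57.9), (-12, 57.2), (-9, 56.1), (-6, 55.5), (-3, 54.6), (0, 53.7), (3, 52.7), (6, 52.4), (9, 52.6), (12, 52.6), (15, 52.3), (18, 51.9), (21, 51.7), (24, 50.5), (27, 49.0), (30, 47.6), (33, 47.2)]
-35 [(-33, 47.2), (-30, 47.0), (-27, 47.3), (-24, 48.7), (-21, 52.1), (-18, 58.7), (-15, 58.3), (-12, 57.4), (-9, 56.4), (-6, 55.6), (-3, 54.4), (0, 53.7), (3, 52.5), (6, 52.6), (9, 52.6), (12, 52.3), (15, 51.8), (18, 51.8), (21, 51.6), (24, 48.3), (27, 48.8), (30, 47.0), (33, 47.0)]
[ 148  183   47   62 1672] X [-25.9  27.7] Y [-52.6 -20. ]
[ 220  183   44   62 1226] X [-26.5  27.7] Y [ 7.6 40.2]
[281 183  68  62 801] X [-26.5  27.9] Y [ 56.6 111.3]
[ 75 184  73  61 690] X [-26.4  28.5] Y [-117.3  -61.7]
[  81  189   61   51 2402] X [-21.9  23.5] Y [-111.4  -66.7]
[ 287  196   57   21 1156] X [-18.6   0.5] Y [ 62.6 105.7]
[229 218  29  23 598] X [ 2.8 22.8] Y [13.1 35.3]
[ 289  218   53   23 1197] X [ 2.2 22.9] Y [ 62.6 105.7]
plate X [-51.05842073  51.47740754]
```

Everything agrees: rocker tops at 58 mm, pivots at about +0.7 mm, and centres within 1 mm of the prediction. I'll approach and press main.

```bash
python3 -m pendant '[0,30,-1,0,0, 0,30,0,0,0, 0,24,0,0,0, 0,0,0,0,0, 0,0,0,0,0]'; python3 -m pendant '[0,4,0,0,0, 0,4,0,0,0, 0,3,0,0,0, 0,2,0,0,0, 0,0,0,0,0, 0,0,0,0,0]'
```

```text
clock: 4.08
tcp_pos: [0.6218, 0.2535, 0.0688]
orientation: [0.207, 1.559, -0.205]
contact_force: [0.6, -0.2, 0.8]
grip_width: -0.0
clock: 4.82
tcp_pos: [0.6211, 0.2529, 0.0542]
orientation: [0.206, 1.561, -0.207]
contact_force: [0.0, 1.2, 0.1]
grip_width: 0.0
```

```bash
python3 -m pendant '[0,1.5,0,0,0, 0,1.5,0,0,0, 0,0,0,0,0]';python3 -m pendant '[0,-20,0,0,0, 0,-30,0,0,0, 0,-20,0,0,0, 0,0,-30,0,0, 0,0,-29,0,0, 0,0,0,0,0]'
python3 - <<'E'
from h import *
o=r.get_obs(); print(o["tcp_pos"])
im,d=viewer.grab_frame("wrist"); cv2.imwrite("pics/w2.png",im[...,::-1]); W=cloud("wrist",d); ok=d>0
Bo=np.array([.6124,.1685,0]); bx=np.array([.9659,-.2588,0]); by=np.array([.2588,.9659,0])
print("tcp local",(o["tcp_pos"]-Bo)@bx,(o["tcp_pos"]-Bo)@by)
X=(W-Bo)@bx*1000; Y=(W-Bo)@by*1000; Z=W[...,2]*1000
for y in (100,85,70,25,-35):
    print(y,[(x,round(float(np.median(Z[m])),1)) if (m:=ok&(abs(X-x)<1.2)&(abs(Y-y)<4)).sum() else (x,None) for x in range(-21,22,6)])
E
```

```text
clock: 5.2
tcp_pos: [0.6213, 0.253, 0.0534]
orientation: [0.207, 1.56, -0.206]
contact_force: [-5.0, -2.8, 14.4]
grip_width: -0.0002
clock: 5.95
tcp_pos: [0.6056, 0.1928, 0.1218]
orientation: [0.208, 1.56, -0.211]
contact_force: [-0.3, -1.1, 0.1]
grip_width: 0.0003
[0.60558384 0.19280633 0.12180201]
tcp local -0.012874204794668801 0.021713458411578793
100 [(-21, 51.9), (-15, 52.4), (-9, 52.7), (-3, 53.2), (3, 54.3), (9, 56.2), (15, 57.9), (21, 58.1)]
85 [(-21, 51.4), (-15, 52.2), (-9, 52.8), (-3, 53.0), (3, 54.4), (9, 56.1), (15, 58.0), (21, 58.6)]
70 [(-21, 206.4), (-15, 52.2), (-9, 52.6), (-3, 53.1), (3, 54.5), (9, 56.2), (15, 57.9), (21, 58.8)]
25 [(-21, 158.9), (-15, 158.7), (-9, 158.7), (-3, 158.3), (3, 52.9), (9, 52.9), (15, None), (21, None)]
-35 [(-21, 52.8), (-15, 58.2), (-9, 56.4), (-3, 54.6), (3, 52.7), (9, 52.5), (15, 52.2), (21, 51.7)]
```

Main is on: its profile has mirrored, and the lamp is unchanged. Next is the extractor, after a 2.5 mm shift in y.

```bash
python3 -m pendant '[0,25,2.5,0,0, 0,25,0,0,0, 0,4,0,0,0, 0,4,0,0,0, 0,4,0,0,0, 0,3,0,0,0, 0,2,0,0,0, 0,2,0,0,0, 0,1,0,0,0, 0,0,0,0,0]';python3 -m pendant '[0,-20,0,0,0, 0,-30,0,0,0, 0,-25,0,0,0, 0,-25,0,0,0, 0,0,-30,0,0, 0,0,-30,0,0, 0,0,0,0,0]'
python3 - <<'E'
from h import *
o=r.get_obs(); print(o["tcp_pos"])
im,d=viewer.grab_frame("wrist"); W=cloud("wrist",d); ok=d>0
Bo=np.array([.6124,.1685,0]); bx=np.array([.9659,-.2588,0]); by=np.array([.2588,.9659,0])
X=(W-Bo)@bx*1000; Y=(W-Bo)@by*1000; Z=W[...,2]*1000
for y in (85,25,-28,-35,-43):
    print(y,[(x,round(float(np.median(Z[m])),1)) if (m:=ok&(abs(X-x)<1.2)&(abs(Y-y)<4)).sum() else (x,None) for x in range(-21,22,6)])
E
```

```text
clock: 7.25
tcp_pos: [0.6067, 0.1985, 0.0534]
orientation: [0.207, 1.56, -0.206]
contact_force: [-6.9, -1.7, 15.6]
grip_width: 0.0001
clock: 8.12
tcp_pos: [0.5908, 0.1371, 0.1521]
orientation: [0.209, 1.56, -0.211]
contact_force: [0.4, 0.2, 1.2]
grip_width: 0.0001
[0.59081393 0.13711901 0.15214117]
85 [(-21, 51.6), (-15, 52.2), (-9, 52.7), (-3, 53.1), (3, 54.5), (9, 56.3), (15, 57.9), (21, None)]
25 [(-21, 51.4), (-15, 52.2), (-9, 52.7), (-3, 53.0), (3, 54.4), (9, 56.1), (15, 57.8), (21, 58.4)]
-28 [(-21, 203.8), (-15, 59.0), (-9, 57.4), (-3, 55.2), (3, 52.6), (9, 52.6), (15, 52.3), (21, 51.9)]
-35 [(-21, 196.0), (-15, 189.2), (-9, 189.3), (-3, 189.1), (3, 52.6), (9, 52.7), (15, 52.4), (21, 52.1)]
-43 [(-21, 53.7), (-15, 58.3), (-9, 56.0), (-3, 54.3), (3, 52.0), (9, 52.4), (15, 51.9), (21, 51.7)]
```

Both switches are on and the lamp is off. I'll go towards the start button, stopping 40 mm short to look.

```bash
python3 -m pendant '[0,0,0,0,-0.16, 0,0,0,0,-0.16, 0,0,-45,-10,0, 0,0,-45,-10,0, 0,0,-45,-10,0, 0,0,-45,-10,0, 0,0,-45,-10,0, 0,0,0,0,0, 0,0,0,0,0]'
python3 - <<'E'
from fit import *
o=r.get_obs(); M=R.from_rotvec(o["orientation"]).as_matrix(); t=o["tcp_pos"]; print(t,M.round(3).tolist())
im,d=viewer.grab_frame("wrist"); W,m,c=fit("wrist",im,d)
h=(W-c)@m
q=(d>0)&(h>.011)&(h<.017)&(abs(W[...,0]-.565)<.03)&(abs(W[...,1]+.132)<.03)
print("cap rect",cv2.minAreaRect((W[q][:,:2]*1000).astype(np.float32)),np.median(W[q],0),q.sum())
p=np.array([.5647,-.132,.0795])
for b in nets.look_for("start_button_top","wrist")[:2]: print(b["location"],b["score"])
print("shift to centre, tool axes mm",(M.T@(p-t)*1000).round(1))
a=im.copy(); u=proj("wrist",p)[0]; cv2.circle(a,(int(u[0]),int(u[1])),3,(255,0,0),-1); print(u); cv2.imwrite("pics/w3.png",a[...,::-1])
E
```

```text
clock: 9.3
tcp_pos: [0.5544, -0.0855, 0.1516]
orientation: [-0.045, 1.569, 0.047]
contact_force: [0.9, 0.5, 0.5]
grip_width: -0.0004bash:   683 Killed                     python3 - <<'E'
from fit import *
o=r.get_obs(); M=R.from_rotvec(o["orientation"]).as_matrix(); t=o["tcp_pos"]; print(t,M.round(3).tolist())
im,d=viewer.grab_frame("wrist"); W,m,c=fit("wrist",im,d)
h=(W-c)@m
q=(d>0)&(h>.011)&(h<.017)&(abs(W[...,0]-.565)<.03)&(abs(W[...,1]+.132)<.03)
print("cap rect",cv2.minAreaRect((W[q][:,:2]*1000).astype(np.float32)),np.median(W[q],0),q.sum())
p=np.array([.5647,-.132,.0795])
for b in nets.look_for("start_button_top","wrist")[:2]: print(b["location"],b["score"])
print("shift to centre, tool axes mm",(M.T@(p-t)*1000).round(1))
a=im.copy(); u=proj("wrist",p)[0]; cv2.circle(a,(int(u[0]),int(u[1])),3,(255,0,0),-1); print(u); cv2.imwrite("pics/w3.png",a[...,::-1])
E
```

The SVD with full matrices ran out of memory on that many points, so I'll switch it to the reduced form.

```bash
sed -i 's/svd(Q-c)/svd(Q-c,full_matrices=False)/' fit.py
python3 - <<'E'
from fit import *
o=r.get_obs(); M=R.from_rotvec(o["orientation"]).as_matrix(); t=o["tcp_pos"]; print(o["clock"],t,M.round(3).tolist())
im,d=viewer.grab_frame("wrist"); W,m,c=fit("wrist",im,d)
h=(W-c)@m
q=(d>0)&(h>.011)&(h<.017)&(abs(W[...,0]-.565)<.03)&(abs(W[...,1]+.132)<.03)
print("cap rect",cv2.minAreaRect((W[q][:,:2]*1000).astype(np.float32)),np.median(W[q],0),q.sum())
p=np.array([.5647,-.132,.0795])
for b in nets.look_for("start_button_top","wrist")[:2]: print(b["location"],b["score"])
print("shift to centre, tool axes mm",(M.T@(p-t)*1000).round(1))
a=im.copy(); u=proj("wrist",p)[0]; cv2.circle(a,(int(u[0]),int(u[1])),3,(255,0,0),-1); print(u); cv2.imwrite("pics/w3.png",a[...,::-1])
E
```

```text
9.35 [ 0.55437101 -0.0848351   0.15143706] [[0.001, -0.06, 0.998], [0.001, 0.998, 0.06], [-1.0, 0.001, 0.001]]
wrist board rect ((611.5218505859375, 163.15139770507812), (237.16355895996094, 104.27658081054688), 75.11758422851562) z 0.04737261284635508
panel n [-0.2634 -0.0182  0.9645] tilt 15.306820731409703 yaw 3.9525722410421777 rect ((581.8668212890625, -163.38265991210938), (140.8094482421875, 132.4851837158203), 3.292994976043701) 22467
cap rect ((564.271240234375, -131.9435272216797), (27.829355239868164, 28.679548263549805), 24.548805236816406) [ 0.56454097 -0.13198719  0.07810863] 1178
[0.6173, 0.1904, 0.0526] 0.74
[0.562, -0.1331, 0.0789] 0.66
shift to centre, tool axes mm [ 71.9 -47.8   7.4]
[251.69055098 222.285776  ]
```

View pics/w3.png

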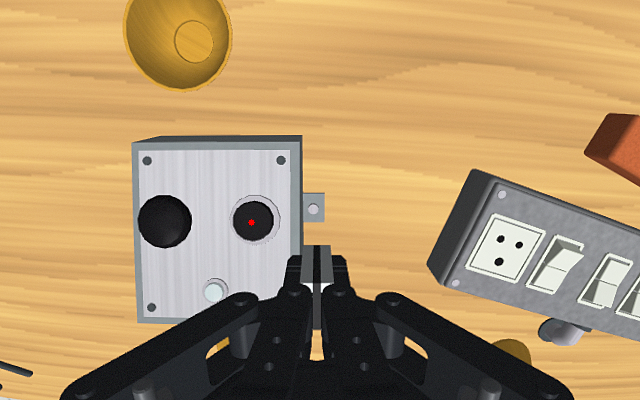

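The start cap is at (252,222), with the marker dead on its centre; the mushroom stop is clear at (164,221). I'll aim 6 mm on the near side of the centre, since the tip's far edge touches the slope first.

```bash
python3 -m pendant '[0,0,-47.5,1.5,0, 0,30,0,0,0, 0,30,0,0,0, 0,6,0,0,0, 0,0,0,0,0]'; python3 -m pendant '[0,2,0,0,0, 0,2,0,0,0, 0,2,0,0,0, 0,2,0,0,0, 0,0,0,0,0]'
```

```text
clock: 10.07
tcp_pos: [0.5582, -0.1334, 0.0855]
orientation: [-0.046, 1.57, 0.046]
contact_force: [1.1, 0.6, 0.2]
grip_width: 0.0002
clock: 10.7
tcp_pos: [0.5586, -0.1342, 0.0777]
orientation: [-0.045, 1.569, 0.045]
contact_force: [1.0, 0.7, 3.0]
grip_width: -0.0001
```

```bash
python3 -m pendant '[0,2,0,0,0, 0,2,0,0,0, 0,1,0,0,0, 0,0,0,0,0, 0,0,0,0,0]'
```

```text
clock: 11.32
tcp_pos: [0.5595, -0.1342, 0.0742]
orientation: [-0.045, 1.567, 0.045]
contact_force: [-1.8, 1.9, 17.0]
grip_width: -0.0
```

17 N is well above the 6 N spring force, so the button has bottomed. Hold, then retract straight up and clear.

```bash
python3 -m pendant '[0,0.5,0,0,0, 0,0,0,0,0, 0,0,0,0,0, 0,0,0,0,0]'; python3 -m pendant '[0,-10,0,0,0, 0,-30,0,0,0, 0,-30,0,0,0, 0,-30,0,0,0, 0,0,45,0,0, 0,0,45,0,0, 0,0,0,0,0, 0,0,0,0,0]'
python3 - <<'E'
from fit import *
o=r.get_obs(); print(o["tcp_pos"],o["contact_force"])
Bo=np.array([.6124,.1685,0]); bx=np.array([.9659,-.2588,0]); by=np.array([.2588,.9659,0])
for n in ("wrist","side","top"):
    im,d=viewer.grab_frame(n); W,m,c=fit(n,im,d); h=(W-c)@m
    if n=="side": cv2.imwrite("pics/s4.png",im[...,::-1])
    for nm,p in (("start",(.5645,-.132)),("stop",(.566,-.197))):
        q=(d>0)&(np.hypot(W[...,0]-p[0],W[...,1]-p[1])<.010); print(n,nm,"height above panel",np.median(h[q]).round(4) if q.any() else None)
    X=(W-Bo)@bx*1000; Y=(W-Bo)@by*1000; Z=W[...,2]*1000
    for y in (85,25,-35):
        print(y,[(x,round(float(np.median(Z[q])),1)) if (q:=(d>0)&(abs(X-x)<2.5)&(abs(Y-y)<6)).sum() else (x,None) for x in (-15,-9,9,15)])
    if n!="wrist":
        d0=np.load(n+"0.npz")["d"]; W0=cloud(n,d0)
        for k,p,s,lo in (("candlestick",(.745,-.155),.06,.01),("bell",(.752,.145),.045,.01),("compound",(.503,.222),.085,.01),("bowl",(.437,-.19),.065,.01)):
            f=lambda V,D: V[(D>0)&(np.hypot(V[...,0]-p[0],V[...,1]-p[1])<s)&(V[...,2]>lo)&(V[...,2]<.15)].mean(0)
            print(n,k,"moved mm",((f(W,d)-f(W0,d0))*1000).round(1))
E
```

```text
clock: 11.82
tcp_pos: [0.5595, -0.1342, 0.0741]
orientation: [-0.045, 1.567, 0.045]
contact_force: [-2.4, 2.4, 20.4]
grip_width: 0.0002
clock: 12.82
tcp_pos: [0.552, -0.045, 0.1713]
orientation: [-0.045, 1.572, 0.044]
contact_force: [0.7, 0.2, -0.0]
grip_width: 0.0002
[ 0.55201515 -0.04501316  0.17129649] [ 0.6959216   0.15125317 -0.03952859]
wrist board rect ((613.279541015625, 166.02322387695312), (245.00054931640625, 104.61795043945312), 75.14669799804688) z 0.047555397106516906
panel n [-0.2604 -0.0152  0.9654] tilt 15.117299321987577 yaw 3.3311554467025277 rect ((582.3880004882812, -164.18597412109375), (141.41595458984375, 132.7807159423828), 3.119835615158081) 21207
wrist start height above panel 0.0123
wrist stop height above panel 0.0244
85 [(-15, 52.1), (-9, 52.4), (9, 55.8), (15, 57.6)]
25 [(-15, 52.3), (-9, 52.3), (9, 55.7), (15, 57.5)]
-35 [(-15, 58.8), (-9, 57.1), (9, 52.7), (15, 52.2)]
side board rect ((613.7638549804688, 166.3566131591797), (249.98745727539062, 103.2761001586914), 74.2889175415039) z 0.04887921522641392
panel n [-0.2611 -0.0189  0.9651] tilt 15.177066
[... 537 characters left out ...]
t ((612.9058837890625, 168.97772216796875), (247.75230407714844, 107.82713317871094), 74.84507751464844) z 0.04864335719736701
panel n [-0.252  -0.0473  0.9666] tilt 14.857891045043786 yaw 10.631341498045433 rect ((583.4974975585938, -196.30599975585938), (140.55426025390625, 61.9886474609375), 2.8742148876190186) 1232
top start height above panel None
top stop height above panel 0.0234
85 [(-15, 54.8), (-9, 53.3), (9, 57.1), (15, 60.0)]
25 [(-15, 53.6), (-9, 52.8), (9, 58.6), (15, 60.5)]
-35 [(-15, 60.3), (-9, 57.7), (9, 53.9), (15, 53.4)]
top candlestick moved mm [ 4.4 -0.6 24. ]
top bell moved mm [ 0.   0.2 -0.1]
top compound moved mm [-0.2 -0.1 -0. ]
top bowl moved mm [  2.9 -17.4   0.4]
```

View pics/s4.png

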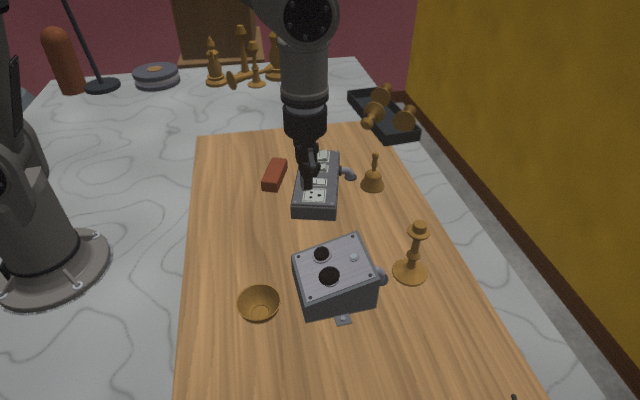

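The side view shows the arm clear of everything. The bar (274,174), bowl (258,303), bell (372,178) and candlestick (411,262) are where they started. The larger "moved" values come only from views where the arm hides part of the region; the other camera gives about 0 for each of those objects. The start button is back at its pre-press height (12 mm measured, as before). Handing in.

```bash
python3 -c "
from bench import r
print(r.get_obs()['contact_force']); print(r.hand_in()); print(r.get_obs()['clock'])"
```

```text
[-0.08549967  0.12026356  0.43162295]
the job is handed in; nothing more can be done
None
the job is handed in; nothing more can be done
```

I turned on the main switch, then the extractor switch. I then pressed the start button until it bottomed (17–20 N against its 6 N spring), held it about 0.5 s or more, and released it. The job was handed in at about 13 s on the robot's clock, and no verdict was reported.

**Last checks:**
- **Switches:** the wrist camera's depth shows the main and extractor rockers over to on and the lamp rocker still off.
- **Buttons:** the start cap is back at the 12 mm height measured before the press. The nominal height is 14 mm, so the depth reads about 2 mm low both times. The stop button's height is unchanged.
- **Loose items:** the candlestick, bell, bowl and compound bar each moved 0.2 mm or less in at least one camera.
- **Robot:** the arm is clear of everything, with contact force about 0.

**Checks that disagreed:** the top camera gave 24 mm for the candlestick and 17 mm for the bowl, and the side camera gave 7.5 mm for the compound bar. I put these down to the arm hiding part of the region in those views. The other camera showed about 0 for each, and the side picture shows all four items where they started.

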